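Hold a gel card down in the bench card reader

ROBOT

A 6-joint arm with a two-finger parallel gripper is mounted at the origin on the work surface. World frame = base frame: x ahead of the robot, y to its left, z up, the work surface at z = 0. Lengths are in mm, angles in rad, forces in N, time in s.
With the tool pointing down it reaches from about 350 to 975 mm from the base axis. Payload 7.1 kg.
Tool frame: the origin (TCP) lies midway between the tips of the shut fingers; the grasp point (between the pads) lies 19 mm behind it (ctrl.hold_point_z is the distance from the TCP to the grasp point, in mm); x points along the fingers, y is the direction in which the jaws open and shut, and the axes are right-handed (so a half turn about x gives the same grasp; the last joint's range is limited). The gripper opens to 88 mm and grips with 3 to 60 N. Pads are 20 mm wide; open, the fingers measure 115 mm over their backs; the gripper's body (75 mm by 178 mm) begins 61 mm behind the grasp point.
Start: joints at [1.16, 0.423, 1.63, -0, 1.089, -0.019], TCP at [238.626, 577.635, 222.675] pointing down, gripper open.
Joint ranges: [-3, 3], [-0.9, 2.11], [0.09, 2.58], [-1.31, 4.45], [0.11, 2.69], [-2.54, 2.54]. Speed limits (rad/s): [2.39, 2.39, 3.01, 3.14, 3.14, 3.14].

INTERFACE

Orientations are given as a rotation vector (axis times angle).
In Python, from workcell import ctrl, get_image, calibration gives the robot as it stands.
- The arm moves only by the tool move_arm, never from a script. Its argument "rows" is a list of rows, each a list of 5 numbers: the shift along the world's x, y, z in mm, then the turn about the world's z in rad, then the closure, from -1 (fully open) to 1 (shut). In form: [[tx, ty, tz, roll, jaw], ...]. A call has 1 to 12 rows; each row is the pose to reach, as a shift and turn from the pose measured when the call began; what a row does not reach only later rows make up. A row lasts 1/8 s, in which the tool goes at most 62.5 mm and 10.7 degrees, less where a joint would pass 70% of its speed; a pose out of reach is approached as far as the arm can. A call with a gripper value outside its range is refused whole. The fingers move at their own pace and stop on an object; the grip force is fixed at half the most. Time passes only in rows, so rows that repeat a pose let the fingers close. It gives the time, the measured TCP pose, the force and the opening at its end, in the units of the state.
- ctrl.get_obs(): the state, without advancing time (a new reading comes with each control period).
- get_image(name): name is "side" or "top"; returns the picture (400x640x3 uint8, blue, green, red); there is no depth.
- calibration(name): a dict with "fx", "fy", "cx", "cy" (pixels), "D" ([k1, k2, p1, p2, k3] as OpenCV has them; the pictures are not rectified), "view" (4x4, takes a point from world to camera coordinates). Camera axes: x right, y up, looking along -z (the intrinsics and any distortion apply to the point x, -y, -z); pixel columns grow to the right and rows downward; lengths in mm; the calibration is good to about 2 mm. A picture is of the moment at which its call begins. calibration takes no time and is no camera call.
- ctrl.close_job(): hands the job in, once; it reports no verdict.
The state is a dict: "t": time; "qpos": joint angles; "qvel": joint speeds; "joint_torque": joint torques, N m; "ee_pos": TCP position; "orientation": TCP orientation; "ft_force": force on the tool from outside, world axes, zero at the start; "moment": the same for the moment, N m; "width": finger opening in mm.
Only numpy, scipy, OpenCV 4.12 (cv2) and the standard library are available. Lean on these libraries where they do the work, as an engineer would, in place of code of your own. Each camera call takes 0.05 s, during which the arm holds its last target.

TASK

Slide the card reader's dust shutter all the way open to its stop, then lift the gel card (the taller one, with the thick head) out of the card stand and lower it foot first, either way round, through the reader's narrow slot. Press it down on the sprung seat inside until the seat is fully down and keep it there: the reader only reads while the card is held down, so once it is in the slot do not let go, and finish still gripping it and pressing it down. Leave the blank card in its stand, and do not disturb the tube rack, tip box or vial.

Things in the scene. Friction and masses are not known exactly. Their poses are not given: they have to be found in the camera images.
- reader: white bench card reader, fixed to the bench. Origin on the bench under the slot's centre; y runs along the slot, x across it. The case reaches from -60 to +144 mm in y, -90 to +80 mm in x; its flat top deck is 100 mm above the bench and 12 mm thick, hollow below the slot. Two aluminium rails along y at x = -21 and +21 mm stand 6 mm above the deck
- slot (a point): centre of the card slot's mouth, level with the deck; axes as the reader's. The slot is 72 mm long (y) and 8 mm wide (x), 2 mm more than the card both ways; the mouth is flared at 45 degrees to 80 x 16 mm, the flare 4 mm deep. At the start the shutter covers it
- shutter_knob (a point): centre of the shutter's finger knob, 14.5 mm above the deck: an upright black cylinder, 16 mm in diameter, 22 mm tall (its top 11 mm above this point, the plate 11 mm below). It stands in the middle of the shutter, a black plate 36 x 84 x 3 mm that slides on the deck between the rails. Axes as the reader's
- shutter (a joint): slide of the dust shutter along the slot's +y, in m: 0 is closed (knob over the slot's centre), 0.086 is the hard stop, where the slot is wholly clear. It slides stiffly (about 1.5 N) and stays where it is left
- seat (a joint): travel of the sprung card seat below the slot, in m: 0 is up, 0.010 is fully down at its hard stop. It is a steel plate 18 x 76 mm; when up it lies 24 mm below the deck, fully down 34 mm below. The spring takes about 2 N to start and 5 N at the stop, and lifts the card again when it is let go
- card_center (a point): centre of the gel card: a pale plastic card, loose and upright in one of the stand's two places, 70 mm long (its y), 60 mm tall (z). Lower 40 mm: 6 mm thick (x), six columns. Upper 20 mm: thicker head, 10 mm, foil on top. Foot 30 mm below this point, head from 10 to 30 mm above it. 30 to 65 g. With the seat fully down this point is 4 mm below the deck, the card's top 26 mm above the deck
- stand: dark steel card stand, fixed to the bench, 56 x 200 x 30 mm tall, origin at the centre of its underside, y along its length. Two slots along y, centred at y = -48 and +48 mm, 20 mm deep, each 1.6 mm wider and longer than a card; the cards stand in them on a floor 10 mm above the bench and are lifted straight up
- blank_center (a point): centre of the blank balance card, which stays in the other place of the stand: a plain flat card 70 mm long (y), 42 mm tall, 6 mm thick, without columns or thick head. Bystander
- tuberack_top (a point): centre of the top plate, 43 mm above the bench, of a white tube rack 52 x 118 mm holding capped tubes, 92 mm tall in all. Bystander
- tips_top (a point): centre of the lid's top, 73 mm above the bench, of a pipette tip box 88 x 123 mm. Bystander
- vial_mid (a point): centre of a small amber vial with a white cap, 22 mm in diameter and 42 mm tall. Bystander

How it is judged:
By the outcome, as a careful person would: the job done as asked, in the order asked, and still so for the second after the job is handed in, while the arm keeps its last pose, push and grip.
It also fails if it takes over 53 s, if anything falls off the work surface, if the arm or the gripper's body presses on something with over 40 N, if the wrist force passes 120 N, or if a joint passes its speed limit or range.

## Working session

There is one attempt and no reset: what is moved stays moved. The work goes in short steps, Python scripts to look and compute and a tool call to move; the robot and the scene stay as the last step left them, time stands still between calls to the robot, and variables do not carry over. Pictures are saved under pics/ and viewed, and the job is handed in when it is done.

Besides the shell and the picture viewer there is one more tool, called after "Emit:" as name(argument=value, ...) on one line, values as JSON. move_arm: Moves the arm, as the interface text tells. Its arguments: {"type":"object","properties":{"rows":{"type":"array"}},"required":["rows"]}

```bash
mkdir -p pics; ls; python3 - <<'E'
from workcell import ctrl,get_image,calibration
import cv2
for n in("top","side"):
    cv2.imwrite(f"pics/{n}0.png",get_image(n))
    c=calibration(n);print(n,{k:(v if k!='view' else [[round(float(x),4) for x in r] for r in v]) for k,v in c.items()})
o=ctrl.get_obs();print(o, ctrl.hold_point_z)
E
```

```text
pics
top {'fx': 391.21286562281665, 'fy': 391.21286562281665, 'cx': 319.82132281348174, 'cy': 201.44332147313372, 'D': array([-0.05392862,  0.        ,  0.        ,  0.        ,  0.        ]), 'view': [[0.0217, -0.9997, -0.007, 46.6284], [0.996, 0.021, 0.087, -607.9736], [-0.0868, -0.0088, 0.9962, -992.659], [0.0, 0.0, 0.0, 1.0]]}
side {'fx': 446.060638647241, 'fy': 446.060638647241, 'cx': 315.52593462733415, 'cy': 192.6622156051878, 'D': array([-0.07709688,  0.        ,  0.        ,  0.        ,  0.        ]), 'view': [[0.7203, -0.6937, 0.0058, -403.228], [0.3389, 0.3592, 0.8695, -291.7607], [-0.6053, -0.6243, 0.4938, -820.9355], [0.0, 0.0, 0.0, 1.0]]}
{'t': 0.1, 'qpos': array([ 1.16002077e+00,  4.23782252e-01,  1.63059223e+00, -2.59806241e-05,
        1.08858572e+00, -1.90186410e-02]), 'qvel': array([-0.00043509, -0.0037888 , -0.00226313, -0.00035221, -0.00111114,
        0.00066229]), 'joint_torque': array([-3.14750914e-04, -5.45605087e+01, -2.74325019e+01,  6.46156934e-02,
        1.87500031e-02, -4.01794557e-05]), 'ee_pos': array([238.43049262, 577.20221132, 221.9766798 ]), 'orientation': array([ 0.30627205,  1.54913089, -0.30838963]), 'ft_force': array([-0.08139998,  1.03386564, -0.35462971]), 'moment': array([ 0.06967663, -0.0408241 ,  0.00131883]), 'width': 87.87313951160593} 18.700000000000003
```

View pics/top0.png

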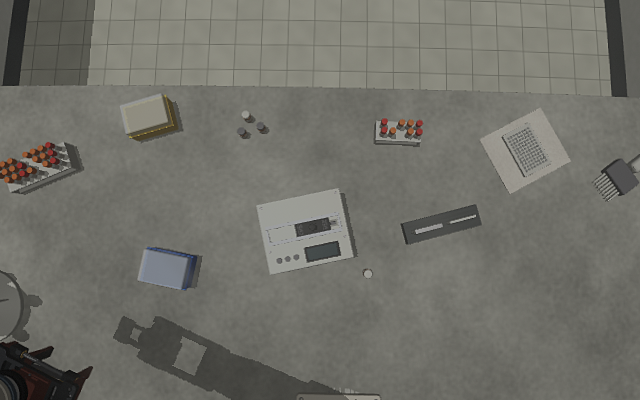

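View pics/side0.png

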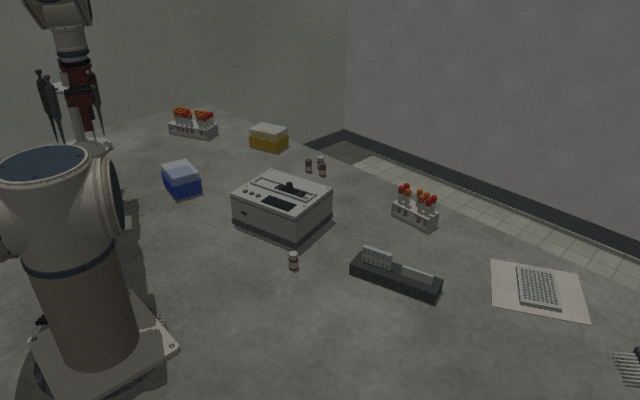

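```bash
python3 - <<'E'
import cv2
a=cv2.imread("pics/top0.png");b=cv2.imread("pics/side0.png")
cv2.imwrite("pics/t1.png",cv2.resize(a[180:280,250:400],None,fx=5,fy=5,interpolation=cv2.INTER_CUBIC))
cv2.imwrite("pics/t2.png",cv2.resize(a[190:260,380:500],None,fx=6,fy=6,interpolation=cv2.INTER_CUBIC))
cv2.imwrite("pics/s1.png",cv2.resize(b[160:250,220:345],None,fx=6,fy=6,interpolation=cv2.INTER_CUBIC))
cv2.imwrite("pics/s2.png",cv2.resize(b[230:310,335:455],None,fx=6,fy=6,interpolation=cv2.INTER_CUBIC))
E
```

```text
(no output)
```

View pics/t1.png

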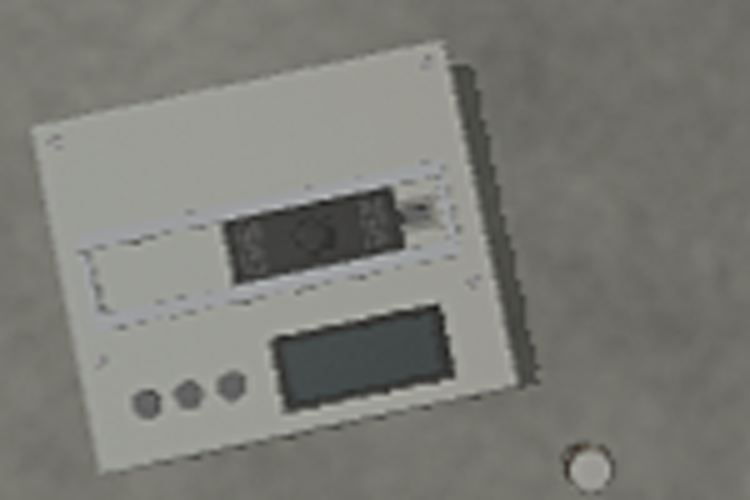

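View pics/t2.png

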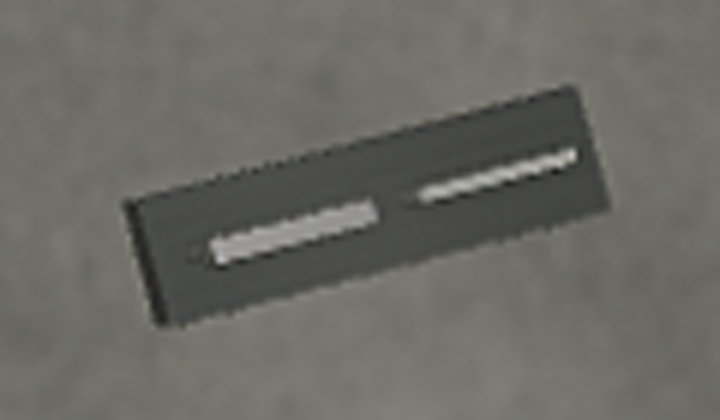

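View pics/s1.png

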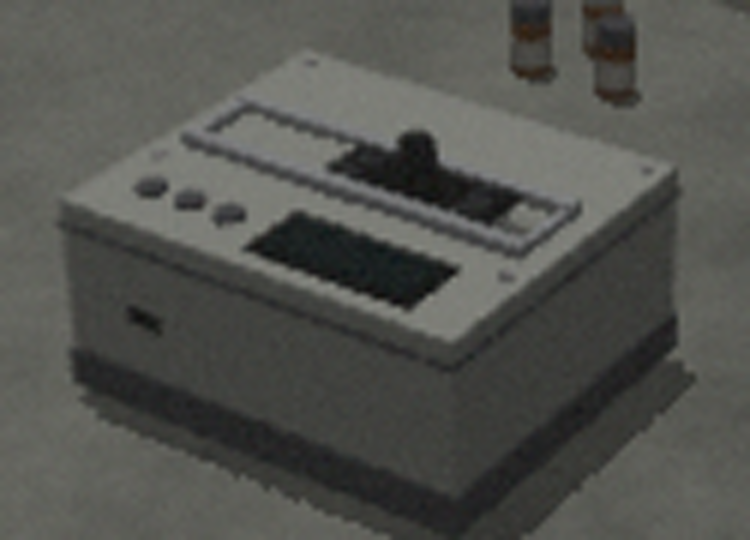

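View pics/s2.png

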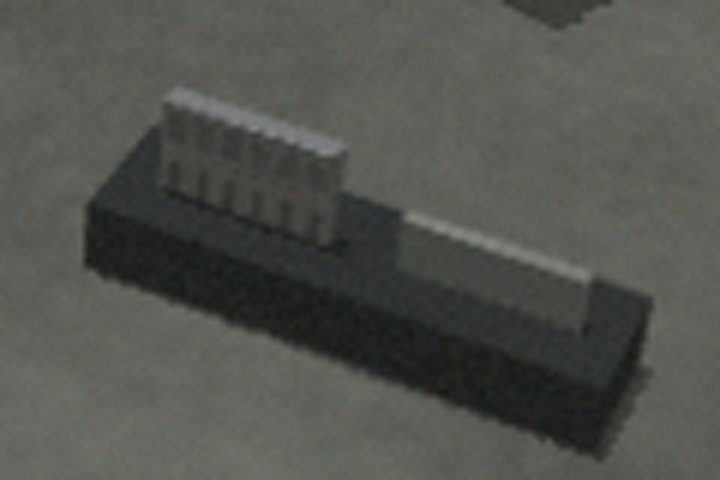

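```bash
cat > h.py <<'E'
import numpy as np,cv2
from workcell import ctrl,get_image,calibration
def cast(n,uv,z):
    c=calibration(n);V=np.array(c['view']);K=np.array([[c['fx'],0,c['cx']],[0,c['fy'],c['cy']],[0,0,1]])
    p=cv2.undistortPoints(np.array(uv,float).reshape(-1,1,2),K,np.array(c['D'],float)).reshape(-1,2)
    d=np.c_[p[:,0],-p[:,1],-np.ones(len(p))]@V[:3,:3]
    o=-V[:3,:3].T@V[:3,3]
    return o+d*((z-o[2])/d[:,2])[:,None]
def proj(n,P):
    c=calibration(n);V=np.array(c['view']);K=np.array([[c['fx'],0,c['cx']],[0,c['fy'],c['cy']],[0,0,1]])
    q=np.atleast_2d(P)@V[:3,:3].T+V[:3,3]
    q=q*[1,-1,-1]
    return cv2.projectPoints(q,np.zeros(3),np.zeros(3),K,np.array(c['D'],float))[0].reshape(-1,2)
E
python3 - <<'E'
from h import *
a=cv2.imread("pics/top0.png");g=cv2.GaussianBlur(a,(3,3),0).max(2)
for (u,v) in [(270,220),(305,205),(230,220),(313,228),(410,230),(429,230),(460,218),(470,230),(325,251)]: print((u,v),a[v,u],end=' ')
def comp(m,u,v):
    n,l=cv2.connectedComponents(m.astype(np.uint8));return (l==l[v,u])
def rect(m,z,n="top"):
    c=max(cv2.findContours(m.astype(np.uint8),cv2.RETR_EXTERNAL,cv2.CHAIN_APPROX_NONE)[0],key=cv2.contourArea)
    c=cv2.convexHull(c)
    P=cast(n,c.reshape(-1,2),z)[:,:2]
    r=cv2.minAreaRect(P.astype(np.float32));return r
print()
m=comp(a.max(2)>125,290,205);r=rect(m,100);print('deck',r,m.sum())
print('deckcorners',cv2.boxPoints(r))
s=a[190:260,390:500].max(2); 
mm=np.zeros(a.shape[:2],bool);mm[190:260,390:500]=s<82
print('stand',rect(comp(mm,415,235),30))
for n,u,v in(("gel",429,230),("blank",463,217)):
    mm[:]=0;mm[190:260,395:490]=a[190:260,395:490].max(2)>120
    k=comp(mm,u,v);print(n,rect(k,70 if n=="gel" else 52),k.sum())
mm[:]=0;mm[205:250,290:338]=a[205:250,290:338].max(2)<90
k=comp(mm,300,230);print('shutter',rect(k,103.5),k.sum())
# manual corners
c=cast("top",np.array([(32,127),(440,42),(518,385),(102,472)])/5+[250-.4,180-.4],100);print(c)
b=cast("side",np.array([(65,205),(310,53),(675,178),(452,362)])/6+[220-.4,160-.4],100);print(b)
E
```

```text
(270, 220) [151 157 155] (305, 205) [150 157 156] (230, 220) [115 122 123] (313, 228) [63 64 65] (410, 230) [72 75 74] (429, 230) [118 119 118] (460, 218) [81 85 85] (470, 230) [101 107 107] (325, 251) [73 73 67] 
deck ((553.8008422851562, 101.7212142944336), (220.60183715820312, 205.01373291015625), 13.236349105834961) 5090
deckcorners [[422.95935  176.24944 ]
 [469.901    -23.317871]
 [684.64233   27.192993]
 [637.7007   226.7603  ]]
stand ((554.7666015625, -255.23655700683594), (56.43364715576172, 205.16812133789062), 15.472664833068848)
gel ((630.16357421875, 68.9761962890625), (1068.091064453125, 1773.965087890625), 0.9722593426704407) 255355
blank ((632.2344360351562, 69.31658935546875), (1087.86865234375, 1806.813232421875), 0.9722593426704407) 255355
shutter ((539.5755615234375, 74.66159057617188), (30.09303855895996, 84.52669525146484), 13.318418502807617) 436
[[588.54492496 213.30023837 100.        ]
 [634.06033228  16.57914386 100.        ]
 [469.83078275 -23.66643715 100.        ]
 [424.10099023 174.1107856  100.        ]]
[[419.46243767 166.5795027  100.        ]
 [585.75006781 207.55178931 100.        ]
 [624.05952426   5.77945537 100.        ]
 [457.96390388 -36.62259804 100.        ]]
```

```bash
python3 - <<'E'
from h import *
from scipy.spatial.transform import Rotation as R
o=ctrl.get_obs();M=R.from_rotvec(o['orientation']).as_matrix();print(M.round(3), o['ee_pos'])
j=M[:,1];print('jaw heading deg',np.degrees(np.arctan2(j[1],j[0])))
a=cv2.imread("pics/top0.png")
# sand: gel/blank/stand via crop corners
f=lambda L:np.array(L)/6+[380-.4,190-.4]
print('stand',cast("top",f([(125,203),(575,87),(612,208),(165,325)]),30).round(1).tolist())
print('gel',cast("top",f([(210,242),(375,200),(378,220),(217,265)]),70).round(1).tolist())
print('blank',cast("top",f([(418,192),(575,150),(577,162),(424,202)]),52).round(1).tolist())
g=lambda L:np.array(L)/6+[335-.4,230-.4]
print('side gel',cast("side",g([(163,95),(180,87),(347,148),(332,157)]),70).round(1).tolist())
print('side stand',cast("side",g([(85,205),(600,385),(652,297)]),30).round(1).tolist())
E
```

```text
[[-0.001  0.382  0.924]
 [-0.001  0.924 -0.382]
 [-1.    -0.001 -0.   ]] [238.43049262 577.20221132 221.9766798 ]
jaw heading deg 67.55467358269914
stand [[553.9, -150.2, 30.0], [608.1, -346.8, 30.0], [555.8, -362.4, 30.0], [501.8, -167.7, 30.0]]
gel [[537.0, -177.6, 70.0], [555.8, -246.4, 70.0], [547.5, -247.6, 70.0], [527.6, -180.5, 70.0]]
blank [[560.2, -270.3, 52.0], [579.3, -337.8, 52.0], [574.3, -338.6, 52.0], [556.0, -272.8, 52.0]]
side gel [[527.1, -181.9, 70.0], [535.5, -183.0, 70.0], [551.0, -249.2, 70.0], [542.8, -248.7, 70.0]]
side stand [[496.5, -173.0, 30.0], [551.8, -363.0, 30.0], [604.9, -350.3, 30.0]]
```

Emit:
move_arm(rows=[[300.5,-502.7,-20,-0.952,-1],[300.5,-502.7,-20,-0.952,-1],[300.5,-502.7,-20,-0.952,-1],[300.5,-502.7,-20,-0.952,-1],[300.5,-502.7,-20,-0.952,-1],[300.5,-502.7,-20,-0.952,-1],[300.5,-502.7,-20,-0.952,-1],[300.5,-502.7,-20,-0.952,-1],[300.5,-502.7,-20,-0.952,-1],[300.5,-502.7,-20,-0.952,-1],[300.5,-502.7,-20,-0.952,-1],[300.5,-502.7,-20,-0.952,-1]])

```text
t: 1.6
ee_pos: [538.2, 75.0, 201.7]
orientation: [1.039, 1.31, -1.042]
ft_force: [-0.3, -0.0, -0.4]
width: 87.7
```

```bash
cat > look.py <<'E'
from h import *
import sys
tag=sys.argv[1]; z=[float(x) for x in sys.argv[2:]]
o=ctrl.get_obs();print({k:np.round(o[k],3).tolist() for k in('t','ee_pos','ft_force','width','orientation')})
p=np.array(o['ee_pos'])
for n in("top","side"):
    im=get_image(n);cv2.imwrite(f"pics/{n}_{tag}.png",im)
    u=proj(n,p)[0];x0,y0=[int(round(v)) for v in u-[62,50]];x0=max(0,min(x0,640-125));y0=max(0,min(y0,300))
    c=cv2.resize(im[y0:y0+100,x0:x0+125],None,fx=5,fy=5,interpolation=cv2.INTER_CUBIC)
    cv2.imwrite(f"pics/{n}_{tag}_c.png",c);print(n,'tcp px',u.round(1),'crop',x0,y0)
E
python3 look.py a
```

```text
{'t': 1.6, 'ee_pos': [538.241, 74.992, 201.702], 'ft_force': [-0.301, -0.013, -0.377], 'width': 87.699, 'orientation': [1.039, 1.31, -1.042]}
top tcp px [311.4 226. ] crop 249 176
side tcp px [288.5 154.8] crop 226 105
```

View pics/side_a_c.png

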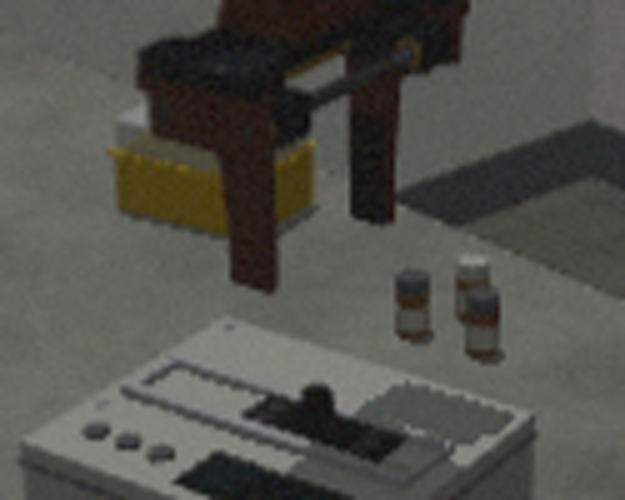

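View pics/top_a_c.png

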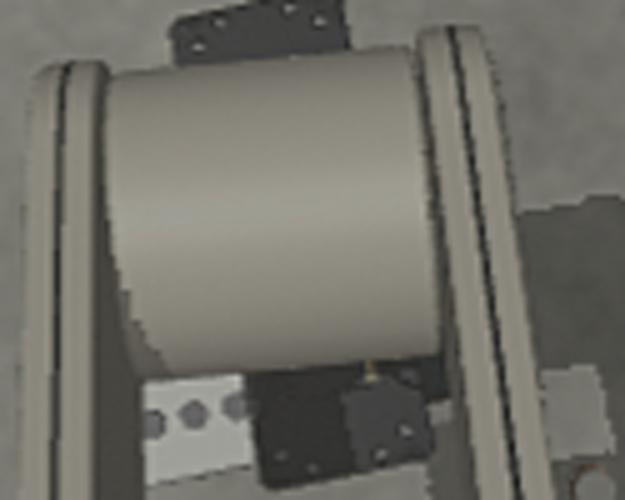

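```bash
python3 - <<'E'
from h import *
# knob: top ellipse centre; base
print('side knobtop',cast("side",[(418/6+220-.4,139/6+160-.4),(317/5+226-.4,391/5+105-.4)],125.5).round(1).tolist())
print('top knobtop',cast("top",[(315/5+250-.4,235/5+180-.4)],125.5).round(1).tolist())
S=lambda L:np.array(L)/6+[220-.4,160-.4]
print('side shutter corners',cast("side",S([(330,165),(365,145),(540,200),(498,222)]),103.5).round(1).tolist())
T=lambda L:np.array(L)/5+[250-.4,180-.4]
print('top shutter corners',cast("top",T([(225,222),(392,187),(405,248),(235,283)]),103.5).round(1).tolist())
print('side railframe',cast("side",S([(185,138),(245,103),(580,207),(525,250)]),106).round(1).tolist())
print('top railframe',cast("top",T([(80,250),(440,172),(458,250),(100,325)]),106).round(1).tolist())
print('tips side at z', cast("side",[(276.8,162.2),(300.4,149)],201.7).round(1).tolist(), proj("side",[[538.2,75,201.7]]))
E
```

```text
side knobtop [[536.2, 72.3, 125.5], [535.5, 72.6, 125.5]]
top knobtop [[538.8, 74.3, 125.5]]
side shutter corners [[519.4, 111.7, 103.5], [542.1, 115.2, 103.5], [564.4, 27.2, 103.5], [539.0, 25.8, 103.5]]
top shutter corners [[544.6, 118.2, 103.5], [563.1, 38.5, 103.5], [534.0, 31.7, 103.5], [515.5, 112.7, 103.5]]
side railframe [[486.0, 170.6, 106.0], [525.5, 178.9, 106.0], [569.5, 8.3, 106.0], [528.8, -1.7, 106.0]]
top railframe [[529.6, 187.1, 106.0], [570.6, 15.7, 106.0], [533.5, 6.4, 106.0], [494.1, 176.4, 106.0]]
tips side at z [[490.6, 62.2, 201.7], [582.9, 80.7, 201.7]] [[288.46213703 154.78197654]]
```

Emit:
move_arm(rows=[[0,0,-50,0,-1],[0,0,-80,0,-1],[0,0,-91,0,-1],[0,0,-91,0,-1],[0,0,-91,0,0.2],[0,0,-91,0,0.4],[0,0,-91,0,0.5],[0,0,-91,0,0.55]])

```text
t: 2.7
ee_pos: [538.4, 75.5, 111.3]
orientation: [1.039, 1.309, -1.04]
ft_force: [-0.1, -0.4, -0.5]
width: 51.5
```

```bash
python3 look.py b
```

```text
{'t': 2.7, 'ee_pos': [538.442, 75.463, 111.256], 'ft_force': [-0.051, -0.433, -0.508], 'width': 51.482, 'orientation': [1.039, 1.309, -1.04]}
top tcp px [312.3 226.9] crop 250 177
side tcp px [289.3 187. ] crop 227 137
```

View pics/side_b_c.png

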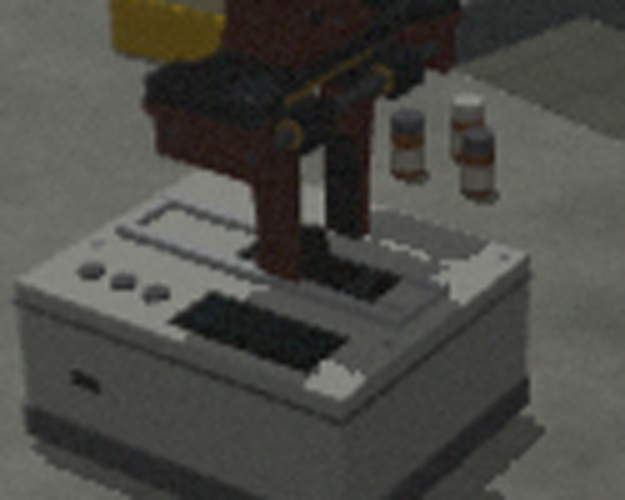

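Emit:
move_arm(rows=[[0,0,-0.5,0,0.7],[0,0,-0.5,0,1],[0,0,-0.5,0,1],[0,0,-0.5,0,1],[0,0,-0.5,0,1],[0,0,-0.5,0,1],[0,0,-0.5,0,1]])

```text
t: 3.68
ee_pos: [536.3, 75.0, 110.2]
orientation: [1.036, 1.313, -1.044]
ft_force: [-5.6, -2.0, 3.8]
width: 15.3
```

```bash
python3 look.py c
```

```text
{'t': 3.675, 'ee_pos': [536.313, 75.023, 110.201], 'ft_force': [-5.601, -2.009, 3.783], 'width': 15.339, 'orientation': [1.036, 1.313, -1.044]}
top tcp px [312.5 227.8] crop 250 178
side tcp px [288.7 187.7] crop 227 138
```

View pics/side_c_c.png

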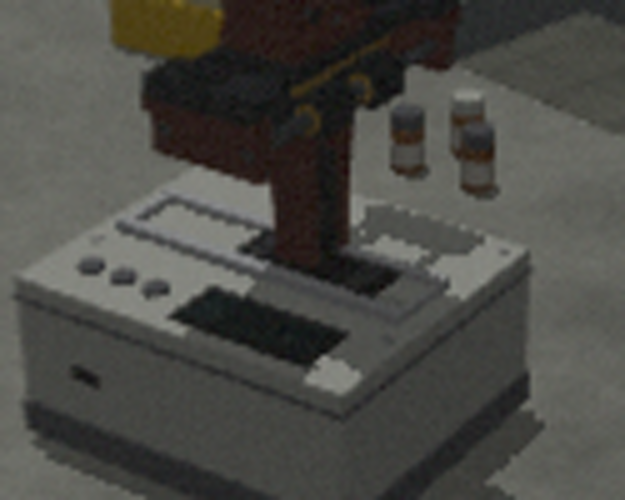

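Emit:
move_arm(rows=[[-3.4,14.6,0,0,1],[-6.7,29.2,0,0,1],[-10.1,43.8,0,0,1],[-13.5,58.5,0,0,1],[-13.5,58.5,0,0,1],[-13.5,58.5,0,0,1]])

```text
t: 4.53
ee_pos: [522.5, 134.0, 110.2]
orientation: [1.036, 1.314, -1.043]
ft_force: [-3.2, -0.0, 3.8]
width: 15.1
```

```bash
python3 look.py d
```

```text
{'t': 4.525, 'ee_pos': [522.459, 133.983, 110.193], 'ft_force': [-3.242, -0.05, 3.772], 'width': 15.132, 'orientation': [1.036, 1.314, -1.043]}
top tcp px [287.5 233.1] crop 226 183
side tcp px [270.  181.5] crop 208 131
```

View pics/side_d_c.png

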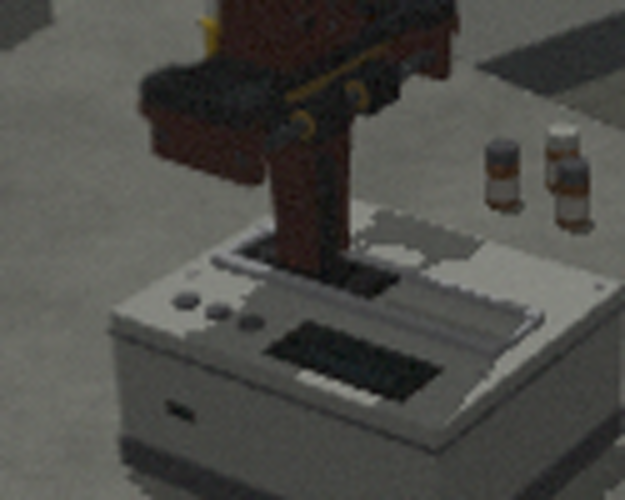

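Emit:
move_arm(rows=[[-0.8,2.9,0,0,1],[-1.4,4.9,0,0,1],[-1.9,6.8,0,0,1],[-2.3,8.8,0,0,1],[-2.3,8.8,0,0,1],[-2.3,8.8,0,0,1]])

```text
t: 5.38
ee_pos: [521.4, 138.7, 110.2]
orientation: [1.032, 1.309, -1.045]
ft_force: [3.3, -22.1, 2.5]
width: 15.3
```

Emit:
move_arm(rows=[[0,0,0,0,0.3],[0,0,0,0,-0.2],[0,0,0,0,-0.6],[0,0,0,0,-1],[0,0,40,0,-1],[0,0,95,0,-1],[10,-60,95,0,-1],[14,-120,95,0.02,-1],[18,-182,95,0.04,-1],[21,-244,95,0.04,-1],[21,-306,95,0.04,-1],[21,-350,95,0.04,-1]])

```text
t: 6.88
ee_pos: [542.2, -213.7, 205.3]
orientation: [1.003, 1.324, -1.015]
ft_force: [0.4, 0.4, 0.5]
width: 88.0
```

```bash
python3 look.py e; python3 - <<'E'
import cv2
a=cv2.imread("pics/top_e.png")
cv2.imwrite("pics/t_e.png",cv2.resize(a[200:262,260:360],None,fx=8,fy=8,interpolation=cv2.INTER_CUBIC))
a=cv2.imread("pics/side_e.png")
cv2.imwrite("pics/s_e.png",cv2.resize(a[165:225,230:330],None,fx=8,fy=8,interpolation=cv2.INTER_CUBIC))
E
```

```text
{'t': 6.875, 'ee_pos': [542.217, -213.656, 205.297], 'ft_force': [0.433, 0.428, 0.458], 'width': 88.003, 'orientation': [1.003, 1.324, -1.015]}
top tcp px [446.1 226.9] crop 384 177
side tcp px [382.1 195.7] crop 320 146
```

View pics/t_e.png

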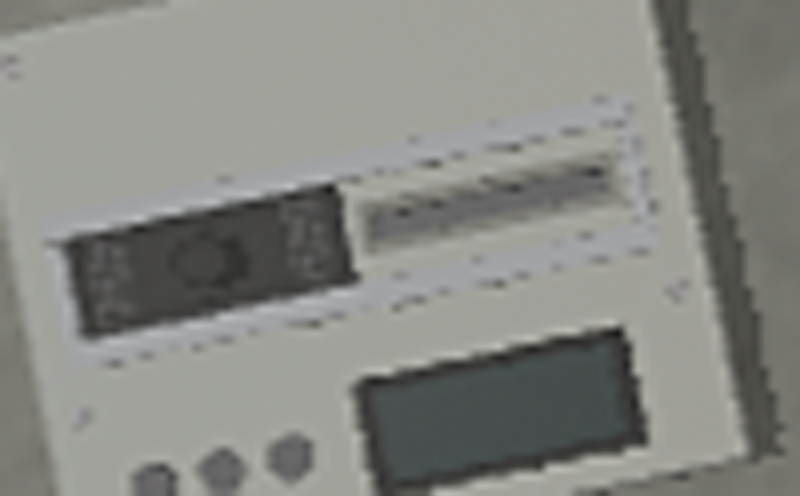

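View pics/side_e_c.png

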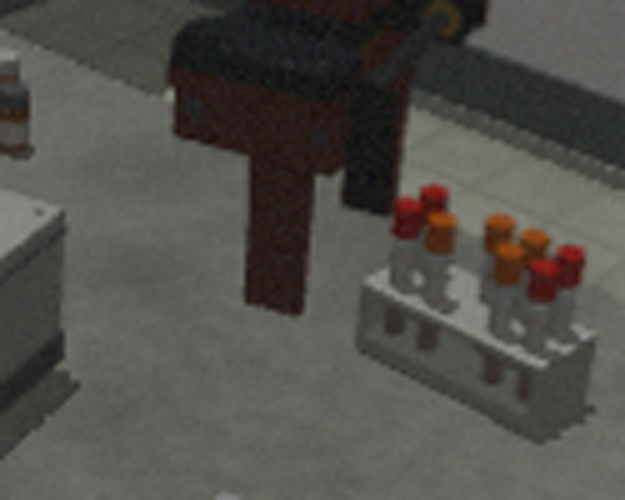

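View pics/s_e.png

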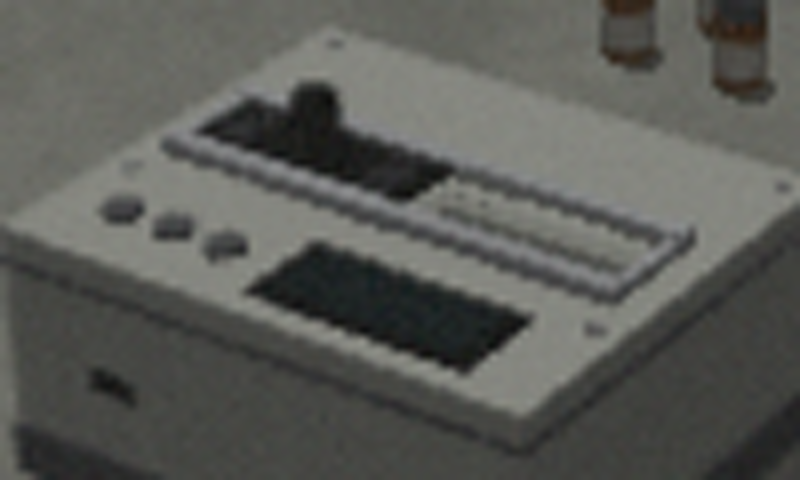

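```bash
python3 - <<'E'
from h import *
T=lambda L:np.array(L)/8+[260-.44,200-.44]
print('slot ends at 100',cast("top",T([(365,228),(615,185)]),100).round(1).tolist())
print('knob top',cast("top",T([(208,259)]),125.5).round(1).tolist())
print('shutter c',cast("top",T([(66,240),(338,187),(355,280),(85,335)]),103.5).mean(0).round(1))
S=lambda L:np.array(L)/8+[230-.44,165-.44]
print('side knob',cast("side",S([(318,93)]),125.5).round(1).tolist())
E
```

```text
slot ends at 100 [[535.5, 92.8, 100.0], [550.0, 17.9, 100.0]]
knob top [[525.0, 137.3, 125.5]]
shutter c [524.7 138.5 103.5]
side knob [[522.1, 135.2, 125.5]]
```

Emit:
move_arm(rows=[[-3.4,1.1,-40,0,-1],[-3.4,1.1,-90,0,-0.6],[-3.4,1.1,-130,0,-0.2],[-3.4,1.1,-147,0,0.2],[-3.4,1.1,-151.8,0,0.4],[-3.4,1.1,-151.8,0,0.5],[-3.4,1.1,-151.8,0,0.55],[-3.4,1.1,-151.8,0,0.55]])

```text
t: 7.98
ee_pos: [539.7, -214.2, 54.6]
orientation: [1.004, 1.32, -1.017]
ft_force: [-0.6, -0.6, 0.1]
width: 22.0
```

```bash
python3 look.py f
```

```text
{'t': 7.975, 'ee_pos': [539.682, -214.181, 54.561], 'ft_force': [-0.565, -0.635, 0.122], 'width': 21.989, 'orientation': [1.004, 1.32, -1.017]}
top tcp px [427.6 229.3] crop 366 179
side tcp px [376.1 255. ] crop 314 205
```

View pics/side_f_c.png

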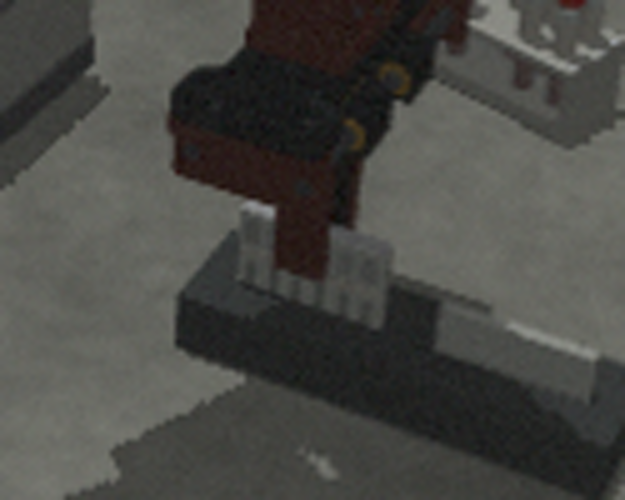

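Emit:
move_arm(rows=[[-0.9,2,-1,0,0.55],[-0.9,2,-1,0,0.7],[-0.9,2,-1,0,1],[-0.9,2,-1,0,1],[-0.9,2,-1,0,1],[-0.9,2,-1,0,1],[-0.9,2,-1,0,1]])

```text
t: 8.95
ee_pos: [538.5, -212.1, 53.1]
orientation: [1.005, 1.32, -1.017]
ft_force: [-0.1, -0.2, -1.0]
width: 9.7
```

```bash
python3 look.py g
```

```text
{'t': 8.95, 'ee_pos': [538.488, -212.103, 53.142], 'ft_force': [-0.088, -0.199, -1.006], 'width': 9.734, 'orientation': [1.005, 1.32, -1.017]}
top tcp px [426.6 229.7] crop 365 180
side tcp px [375.  255.3] crop 313 205
```

View pics/side_g_c.png

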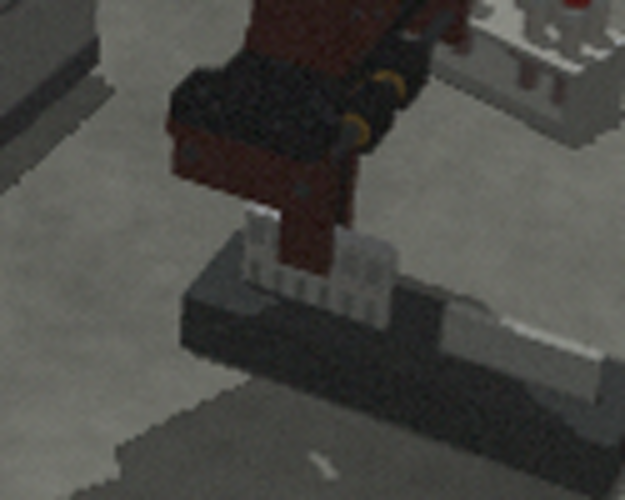

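Emit:
move_arm(rows=[[0,0,6,0,1],[0,0,15,0,1],[0,0,30,0,1],[0,0,55,0,1],[0,0,90,0,1],[0,0,125,0,1],[0,0,140,0,1],[0,0,140,0,1]])

```text
t: 10.05
ee_pos: [538.9, -212.3, 194.2]
orientation: [1.005, 1.318, -1.017]
ft_force: [-0.9, -0.0, 0.1]
width: 9.8
```

```bash
python3 look.py i; python3 - <<'E'
from h import *
from scipy.spatial.transform import Rotation as R
M=R.from_rotvec(ctrl.get_obs()['orientation']).as_matrix();print(M.round(3),np.degrees(np.arctan2(M[1,1],M[0,1])))
E
```

```text
{'t': 10.05, 'ee_pos': [538.855, -212.295, 194.248], 'ft_force': [-0.853, -0.026, 0.065], 'width': 9.806, 'orientation': [1.005, 1.318, -1.017]}
top tcp px [443.9 228.6] crop 382 179
side tcp px [380.1 200.7] crop 318 151
[[-0.004  0.965  0.263]
 [-0.007  0.263 -0.965]
 [-1.    -0.006  0.006]] 15.222861433220727
```

View pics/side_i_c.png

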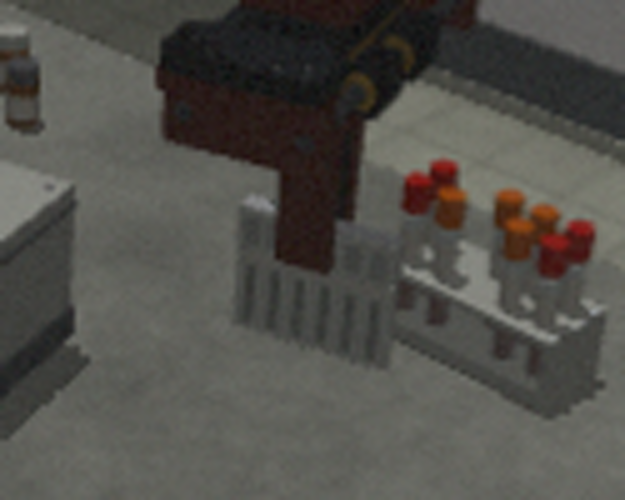

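Emit:
move_arm(rows=[[0,30,0,0,1],[0,75,0,0,1],[0.5,120,0,-0.01,1],[1,165,0,-0.02,1],[1.5,210,0,-0.03,1],[1.8,245,0,-0.036,1],[1.8,267.5,0,-0.036,1],[1.8,267.5,0,-0.036,1],[1.8,267.5,0,-0.036,1]])

```text
t: 11.28
ee_pos: [539.0, 55.2, 191.2]
orientation: [1.03, 1.309, -1.046]
ft_force: [0.7, 0.7, -0.9]
width: 9.8
```

```bash
python3 look.py j; python3 - <<'E'
from h import *
from scipy.spatial.transform import Rotation as R
M=R.from_rotvec(ctrl.get_obs()['orientation']).as_matrix();print(np.degrees(np.arctan2(M[1,1],M[0,1])))
E
```

```text
{'t': 11.275, 'ee_pos': [538.979, 55.188, 191.233], 'ft_force': [0.707, 0.734, -0.877], 'width': 9.829, 'orientation': [1.03, 1.309, -1.046]}
top tcp px [320.7 226. ] crop 259 176
side tcp px [294.1 161.1] crop 232 111
13.104938885707838
```

View pics/side_j_c.png

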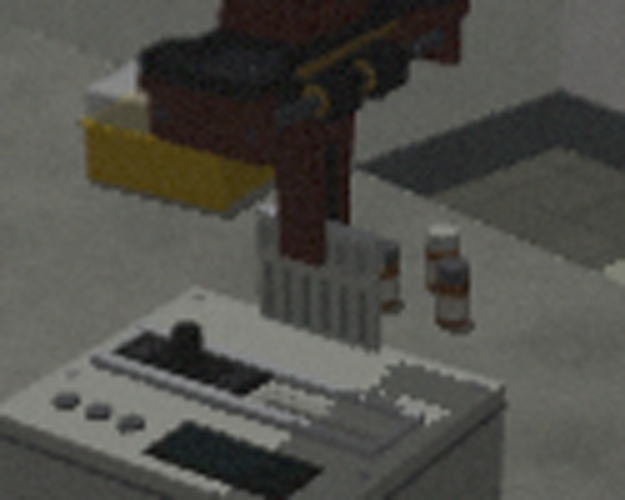

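Emit:
move_arm(rows=[[1.7,0,-15,0,1],[1.7,0,-30,0,1],[1.7,0,-43,0,1],[1.7,0,-44,0,1],[1.7,0,-44,0,1]])

```text
t: 12.0
ee_pos: [541.1, 54.9, 147.6]
orientation: [1.031, 1.309, -1.047]
ft_force: [0.7, -0.7, 0.2]
width: 9.6
```

```bash
python3 look.py k
```

```text
{'t': 12.0, 'ee_pos': [541.074, 54.853, 147.555], 'ft_force': [0.675, -0.738, 0.218], 'width': 9.622, 'orientation': [1.031, 1.309, -1.047]}
top tcp px [320.9 225.6] crop 259 176
side tcp px [295.2 176.7] crop 233 127
```

View pics/side_k_c.png

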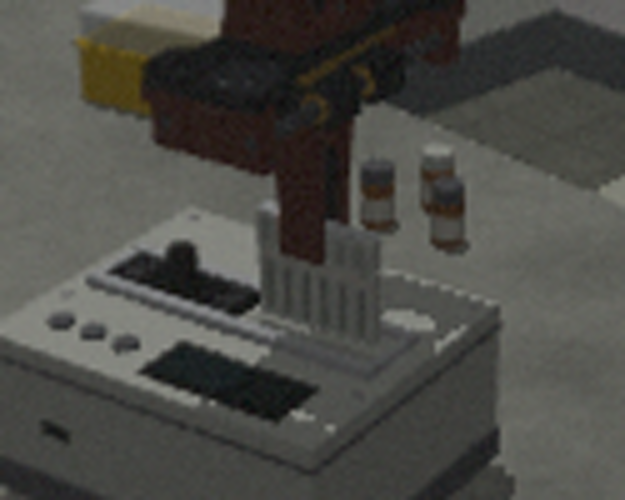

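Emit:
move_arm(rows=[[-0.3,0.2,-2,0,1],[-0.3,0.2,-4,0,1],[-0.3,0.2,-6,0,1],[-0.3,0.2,-8,0,1],[-0.3,0.2,-9,0,1],[-0.3,0.2,-9,0,1]])

```text
t: 12.85
ee_pos: [541.0, 55.1, 139.0]
orientation: [1.032, 1.308, -1.046]
ft_force: [-0.6, -0.9, -0.0]
width: 10.1
```

Emit:
move_arm(rows=[[0,0,-2,0,1],[0,0,-4,0,1],[0,0,-6,0,1],[0,0,-8,0,1],[0,0,-8,0,1]])

```text
t: 13.48
ee_pos: [540.8, 55.1, 130.7]
orientation: [1.032, 1.308, -1.046]
ft_force: [0.7, 0.5, -0.7]
width: 9.8
```

Emit:
move_arm(rows=[[0,0,-3,0,1],[0,0,-6,0,1],[0,0,-9,0,1],[0,0,-10,0,1],[0,0,-10,0,1]])

```text
t: 14.1
ee_pos: [540.7, 55.1, 120.6]
orientation: [1.031, 1.309, -1.047]
ft_force: [0.2, 1.4, 0.0]
width: 9.9
```

```bash
python3 look.py l
```

```text
{'t': 14.1, 'ee_pos': [540.735, 55.071, 120.565], 'ft_force': [0.224, 1.383, 0.034], 'width': 9.937, 'orientation': [1.031, 1.309, -1.047]}
top tcp px [320.9 226. ] crop 259 176
side tcp px [295.2 186.3] crop 233 136
```

View pics/side_l_c.png

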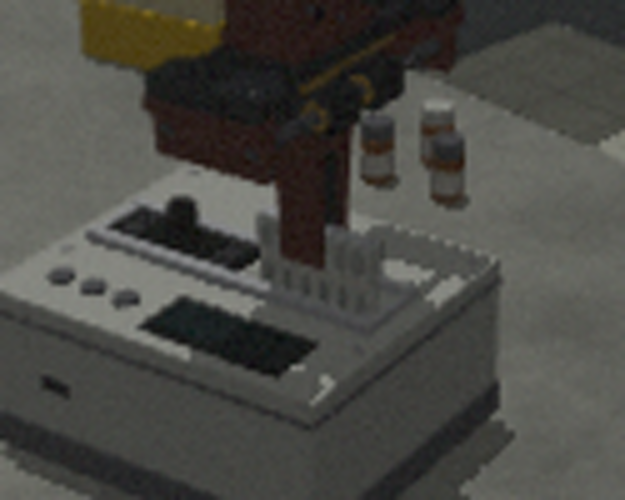

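Emit:
move_arm(rows=[[0,0,-2,0,1],[0,0,-4,0,1],[0,0,-6,0,1],[0,0,-7,0,1],[0,0,-7,0,1]])

```text
t: 14.82
ee_pos: [541.0, 55.1, 113.7]
orientation: [1.032, 1.308, -1.046]
ft_force: [0.1, 2.4, 2.2]
width: 10.0
```

Emit:
move_arm(rows=[[0,0,-1.5,0,1],[0,0,-3,0,1],[0,0,-4,0,1],[0,0,-4.5,0,1],[0,0,-4.5,0,1]])

```text
t: 15.45
ee_pos: [541.0, 55.1, 109.2]
orientation: [1.032, 1.308, -1.046]
ft_force: [-1.1, 1.9, 4.2]
width: 9.8
```

Emit:
move_arm(rows=[[0,0,-1,0,1],[0,0,-2,0,1],[0,0,-2,0,1],[0,0,-2,0,1]])

```text
t: 15.95
ee_pos: [541.4, 55.2, 108.8]
orientation: [1.032, 1.307, -1.045]
ft_force: [-4.8, 2.1, 21.0]
width: 9.5
```

```bash
python3 look.py m
```

```text
{'t': 15.95, 'ee_pos': [541.387, 55.219, 108.835], 'ft_force': [-4.753, 2.13, 20.984], 'width': 9.503, 'orientation': [1.032, 1.307, -1.045]}
top tcp px [320.8 225.8] crop 259 176
side tcp px [295.4 190.2] crop 233 140
```

View pics/side_m_c.png

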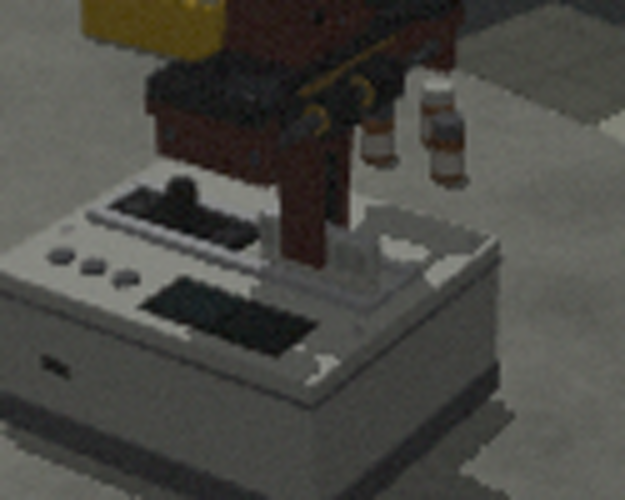

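```bash
python3 - <<'E'
from h import *
rows=[]
for t,p in(("j",[538.98,55.19,191.23]),("l",[540.7,55.07,120.6]),("m",[541.4,55.2,108.8])):
    a=cv2.imread(f"pics/side_{t}.png");u=proj("side",[p])[0]
    M=np.float32([[9,0,130-9*u[0]],[0,9,170-9*u[1]]])
    rows.append(cv2.warpAffine(a,M,(260,300),flags=cv2.INTER_CUBIC))
cv2.imwrite("pics/cmp.png",cv2.convertScaleAbs(np.hstack(rows),alpha=1.8))
E
```

```text
(no output)
```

View pics/cmp.png

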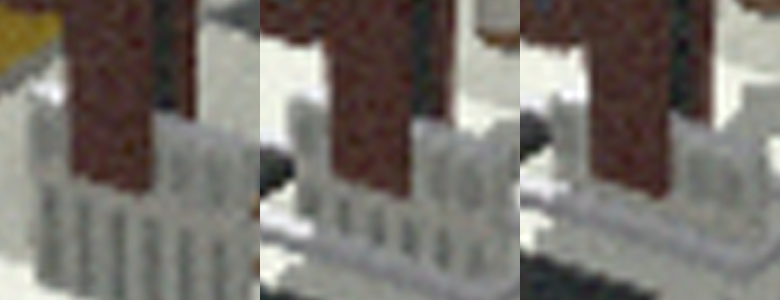

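Emit:
move_arm(rows=[[-0.4,0,-1.5,0,1],[-0.4,0,-1.5,0,1],[-0.4,0,-1.5,0,1],[-0.4,0,-1.5,0,1],[-0.4,0,-1.5,0,1],[-0.4,0,-1.5,0,1],[-0.4,0,-1.5,0,1],[-0.4,0,-1.5,0,1]])

```text
t: 17.05
ee_pos: [541.3, 55.2, 108.9]
orientation: [1.032, 1.307, -1.045]
ft_force: [-4.5, 2.0, 19.7]
width: 9.9
```

```bash
python3 look.py n; python3 - <<'E'
from h import *
a=cv2.imread("pics/side_n.png");t=cv2.imread("pics/top_n.png")
cv2.imwrite("pics/n2.png",np.hstack([cv2.resize(a[150:310,220:450],None,fx=2,fy=2),cv2.resize(t[180:340,300:470],None,fx=2,fy=2)]))
E
```

```text
{'t': 17.05, 'ee_pos': [541.345, 55.216, 108.868], 'ft_force': [-4.46, 1.986, 19.665], 'width': 9.917, 'orientation': [1.032, 1.307, -1.045]}
top tcp px [320.8 225.9] crop 259 176
side tcp px [295.4 190.2] crop 233 140
```

View pics/n2.png

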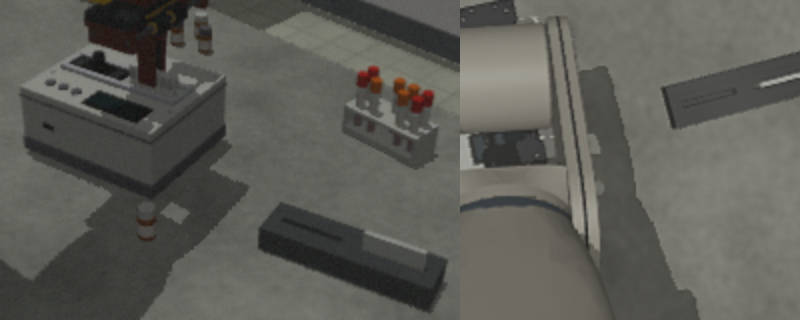

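Everything is steady: position held, about 20 N on the stop, shutter open, blank card in its stand, and vial and rack undisturbed. I'm handing it in.

```bash
python3 -c "
from workcell import ctrl
print(ctrl.close_job()); o=ctrl.get_obs(); print(o['t'],o['ee_pos'],o['ft_force'],o['width'])"
```

```text
the job is handed in; nothing more can be done
None
the job is handed in; nothing more can be done
```

The shutter is open to its stop, and the gel card is in the reader's slot, still gripped and pressed down. I handed the job in at about t = 17 s.

- **Shutter:** I gripped the knob and slid it until it hit the stop, with about 22 N of reaction. The picture afterwards showed the slot wholly clear. It had started about 20 mm open rather than fully closed.
- **Card:** I lifted the gel card by its head and lowered it foot first through the slot with almost no side force. I then pressed it onto the sprung seat.
- **Last checks:**
  - The force rose smoothly with the spring to about 4 N, then jumped to about 20 N at TCP height 108.9 mm. I had predicted 109.1 mm for the seat fully down.
  - It held there for 1 s with the grip width at 9.9 mm, and pictures before and after pressing showed no slip of the card in the fingers. A steady side force of about 4.5 N remained.
  - The blank card was still in its stand, and the vial and tube rack looked undisturbed. I never looked closely at the tip box, but the arm did not go near it.
- **What disagreed:** the two cameras differed by 3 to 10 mm around the reader, so I took the slot position from the knob's contact at its stop. The seat's travel is inferred from height and force, since it cannot be seen.

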